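# Index the rotary stage one division and clamp it

### The job

Wind the black-handled crank of the worm-driven rotary stage clockwise, several turns, until the red division line meets the brass index and you feel the drive come up against its stop; the crank arm is sprung, so stop there and never force it. Then swing the red clamp lever clockwise fully home, let go, and leave the loose things around and on the stage where they are.

Things in the scene. Friction and masses are not known exactly. Their poses are not given: they have to be found in the camera images.
- stage: rotary stage: heavy white housing 240 mm (x) by 460 mm (y), deck 60 mm above the work surface; origin under its centre, x away from its front face, y to its left, z up. It does not move; its pose differs each time. On the deck: black-handled crank at the left, silver turntable (170 mm wide, top at 83 mm; dial gauge on it, top at 109 mm) in the middle, red-handled clamp at the right
- crank_axis (a point): point on the crank's upright axis, at mid-grip height of its handle (130 mm above the work surface); fixed in the housing. 144 crank turns make one table turn; 3 to 4 turns clockwise from above are needed. Free running takes about 3 N at the handle; the drive stays where it is left
- handle_grip (a point): middle of the crank's upright black handle, 50 mm from the crank's axis: a cylinder 20 mm across, 52 mm tall (98 to 150 mm above the work surface; steel crank arm just below it, top at 96 mm). It spins freely in the arm, so it can be held without turning the wrist while it is led round its circle
- crank (a joint): spring twist of the crank arm on its shaft, rad, positive when driven clockwise: 0 at rest, 2.5 N m per rad (1 N at the handle = 0.02 rad), about 0.06 in free running. At the drive's stop the shaft stands still and the twist grows. Beyond 0.26 (13 N at the handle) the drive is overloaded
- red_line (a point): outer end of the red division line on the turntable's top face, 83 mm from the table's axis. It comes from the stage's +y side to the index (1 mm here = 1.7 rad of crank). A stop inside the drive ends the travel just where the line meets the index; where the handle then stands in its circle is not known and must be felt
- index (a point): where the outer end of the red line lies when it meets the fixed brass index block at the front of the turntable; axes as stage
- clamp_axis (a point): point on the clamp lever's upright axis, at mid-grip height of its handle (116 mm above the work surface); fixed in the housing
- clamp_grip (a point): middle of the clamp lever's upright red handle: a cylinder 20 mm across, 50 mm tall (84 to 134 mm above the work surface), 70 mm from the lever's axis, fixed to the lever. The steel lever below it is up to 84 mm above the work surface
- clamp (a joint): angle of the clamp lever, rad, growing clockwise from above: 0 open (pointing to the stage's -y side), 1.2 clamped, against its rigid stop (pointing to the stage's front). It moves with about 2 N at the handle and stays where it is left
- cap: bystander, leave it alone: stepped brass cap, 26 mm wide, 26 mm tall, standing on the stage's deck; origin at the centre of its underside
- collar: bystander, leave it alone: steel ring 36 mm wide, 14 mm tall, lying on the stage's deck; origin at the centre of its underside
- weight_large: bystander, leave it alone: steel disc weight, 96 mm wide, 24 mm tall; origin at the centre of its underside
- weight_small: bystander, leave it alone: steel disc weight, 72 mm wide, 24 mm tall; origin at the centre of its underside
- jar: bystander, leave it alone: amber jar with blue cap, 60 mm wide, 75 mm tall; origin at the centre of its underside
- driver: bystander, leave it alone: yellow-handled screwdriver lying down; origin at the centre of its underside
- spare_gauge: bystander, leave it alone: dark dial gauge lying face up, 64 mm wide, 26 mm tall, brass stem; origin at the centre of its underside

How it is judged:
By the outcome, as a careful person would: the job done as asked, in the order asked, and still so for the second after the job is handed in, with the robot touching nothing.
It also fails if it takes over 70 s, if anything falls off the work surface, if the arm or the gripper's body presses on something with over 40 N, if the wrist force passes 120 N, or if a joint passes its speed limit or range.

### The arm

A 7-joint arm with a two-finger parallel gripper is mounted at the origin on the work surface. World frame = base frame: x ahead of the robot, y to its left, z up, the work surface at z = 0. Lengths are in mm, angles in rad, forces in N, time in s.
With the tool pointing down it reaches from about 400 to 900 mm from the base axis. Payload 5.6 kg.
Tool frame: the origin (TCP) lies midway between the tips of the shut fingers; the grasp point (between the pads) lies 19 mm behind it; z points along the fingers, y is the line along which they close (so a half turn about z gives the same grasp; the last joint's range is limited). The gripper opens to 92 mm and grips with 3 to 60 N. Pads are 20 mm wide; open, the fingers measure 128 mm over their backs; the gripper's body (75 mm by 189 mm) begins 69 mm behind the grasp point.
Start: joints at [1.093, 0.468, -0.012, 1.603, 0.006, 1.071, -0.056], TCP at [273.76, -589.546, 214.592] pointing down, gripper open.
Joint ranges: [-2.53, 2.53], [-0.31, 2.02], [-1.57, 1.55], [0.28, 2.44], [-1.29, 4.43], [0.15, 1.84], [-2.92, 2.92]. Speed limits (rad/s): [2.57, 2.57, 3.14, 3.14, 3.14, 3.14, 3.14].

### API

Orientations are given as a rotation vector (axis times angle).
In Python, from cell import robot, grip, kin, viewer gives the robot as it stands. Calls block until the motion is done:
- robot.movep(position, orientation): joint-space move of the TCP to a pose.
- robot.servo_line(position, feed=150, rotation=None): straight line of the TCP; rotation=None keeps the orientation; feed is the mean speed in mm/s.
- robot.goto_joints(angles): joint-space move.
- grip(opening, newtons=None): opening from 0.0 (shut) to 1.0 (fully open); newtons is the grip in N (None keeps the last); returns when the fingers have stopped.
- robot.hold(seconds).
- kin.ik(position, orientation): joint angles nearest the present ones, or None.
- robot.observe(): the state.
- viewer.read_camera(name): name is "scene" or "top" or "wrist"; returns the picture (420x560x3 uint8, red, green, blue); there is no depth.
- viewer.camera_info(name): a dict with "camera_matrix" (3x3 intrinsics, pixels), "R" (3x3) and "t" (3): a world point X has camera coordinates R X + t. Camera axes: x right, y down, z forward; pixel columns grow to the right and rows downward; lengths in mm; the calibration is good to about 2 mm. The wrist camera is an equidistant fisheye: a pixel r from the principal point sees the ray r / f radians off the axis. A picture is of the moment at which its call begins: read the wrist's pose just before it. camera_info takes no time and is no camera call; for the wrist camera it gives the pose at the moment of the call.
A pose or a line that the arm cannot do raises robot.IKError and nothing moves.
- robot.job_done(): hands the job in; it is judged then, once.
Trained networks look in the newest picture that a camera, given by its name, has taken for a name from the list of things; names that differ only in an ending like _2 or _b are one class to them, and where a whole thing is asked for, a point or a joint stands for the part that bears it (a point fixed in the world has none). Each returns a list of dicts, best first, with "confidence" (0 to 1); they miss things now and then, are a little off and sometimes report something else, mostly with a low value. They report only what shows in the picture. A call takes as long as a camera call.
- viewer.silhouettes(name, camera): "mask" (420x560 bool, what is visible of it).
- viewer.pinpoint(name, camera): "at" ([x, y, z] in mm, in the coordinates of the camera as it stood for that picture, good to about 4 mm: a listed point, or the origin of a listed thing).
The state is a dict: "t": time; "joints": joint angles; "joint_velocities": joint speeds; "joint_torque": joint torques, N m; "tcp_pos": TCP position; "tcp_rot": TCP orientation; "contact_force": force on the tool from outside, world axes, zero at the start; "wrist_torque": the same for the moment, N m; "grip_width": opening from 0.0 (shut) to 1.0 (fully open); "grip_force": force on a finger pad.
Only numpy, scipy, OpenCV 4.12 (cv2) and the standard library are available. Lean on these libraries where they do the work, as an engineer would, in place of code of your own. Each camera call takes 0.05 s, during which the arm holds its last target. There are 200 camera calls.

## Working session

There is one attempt and no reset: what is moved stays moved. The work goes in short steps, each a Python script; the robot and the scene stay as the last script left them, time stands still between calls to the robot, and variables do not carry over. Pictures are saved under pics/ and viewed, at most 10 in all, crops included, and the job is handed in when it is done.

```bash
ls; mkdir -p pics; cat > h.py <<'E'
import numpy as np, cv2
from cell import robot, grip, kin, viewer
def world(cam,p):
    i=viewer.camera_info(cam); return np.array(i["R"]).T@(np.array(p)-np.array(i["t"]))
def find(n,cam):
    return [(round(d["confidence"],2),world(cam,d["at"]).round(1).tolist()) for d in viewer.pinpoint(n,cam)[:2]]
def save(cam,f,img=None):
    img=viewer.read_camera(cam) if img is None else img
    cv2.imwrite("pics/"+f,img[:,:,::-1]); return img
E
python3 - <<'E'
from h import *
a=save("scene","scene.png"); b=save("top","top.png")
cv2.imwrite("pics/both.png",cv2.resize(np.hstack([a,b])[:,:,::-1],(800,300),interpolation=cv2.INTER_AREA))
for n in ["stage","crank_axis","handle_grip","red_line","index","clamp_axis","clamp_grip","cap","collar","weight_large","weight_small","jar","driver","spare_gauge"]:
    print(n,find(n,"scene"),find(n,"top"))
o=robot.observe();print(o)
E
```

```text
pics
stage [(0.75, [560.4, -73.7, 4.4])] [(0.91, [560.5, -80.0, 5.9]), (0.22, [491.9, -48.0, 85.4])]
crank_axis [(0.79, [566.1, 75.9, 128.7]), (0.53, [624.4, -233.1, 57.2])] [(0.65, [564.1, 71.1, 134.4])]
handle_grip [(0.58, [551.9, 120.2, 132.0]), (0.28, [619.6, -438.4, -0.6])] [(0.7, [498.0, -205.8, 115.6])]
red_line [(0.86, [496.5, -48.1, 80.5])] [(0.95, [490.5, -46.5, 85.9]), (0.69, [459.2, 442.7, 3.4])]
index [(0.95, [493.3, -63.9, 78.8]), (0.4, [564.9, 76.1, 125.9])] [(0.63, [492.7, -58.9, 82.2])]
clamp_axis [(0.6, [497.1, -199.9, 114.4])] [(0.72, [499.9, -201.1, 118.7])]
clamp_grip [(0.88, [474.3, -265.2, 112.0])] [(0.74, [472.0, -263.3, 114.3]), (0.53, [561.9, 72.1, 130.8])]
cap [(0.57, [676.7, 62.9, 61.3]), (0.47, [497.4, -48.5, 79.8])] [(0.62, [669.4, 53.5, 58.8])]
collar [(0.5, [624.3, -235.0, 57.1])] [(0.39, [619.6, -233.0, 56.4])]
weight_large [(0.72, [463.8, 441.7, -4.1])] [(0.68, [461.2, 441.6, 2.9]), (0.28, [490.8, -46.9, 85.0])]
weight_small [(0.55, [638.4, 436.9, -1.8])] [(0.92, [633.8, 438.3, 2.7]), (0.65, [621.5, -234.2, 57.4])]
jar [(0.74, [499.2, -48.9, 81.2]), 
[... 288 characters left out ...]
ray([ 1.09300653,  0.46751217, -0.01157856,  1.6026925 ,  0.00597594,
        1.071419  , -0.056284  ]), 'joint_velocities': array([ 0.00041626, -0.00030899, -0.00038569,  0.00214313,  0.00071977,
       -0.00051575, -0.0013451 ]), 'joint_torque': array([-3.12941165e-05, -5.20411348e+01, -1.25976844e-02, -2.44051230e+01,
       -5.67004737e-02,  1.13739510e-02,  5.55054157e-05]), 'tcp_pos': array([ 273.7490872 , -589.54772813,  214.58755179]), 'tcp_rot': array([ 3.06766642e+00,  6.77465000e-01, -4.12020704e-05]), 'contact_force': array([ 0.25012008, -0.50342939, -0.80016522]), 'wrist_torque': array([-0.00616277,  0.00906131, -0.01760449]), 'grip_force': 0.0, 'grip_width': 1.0032129943127455}
```

View pics/both.png

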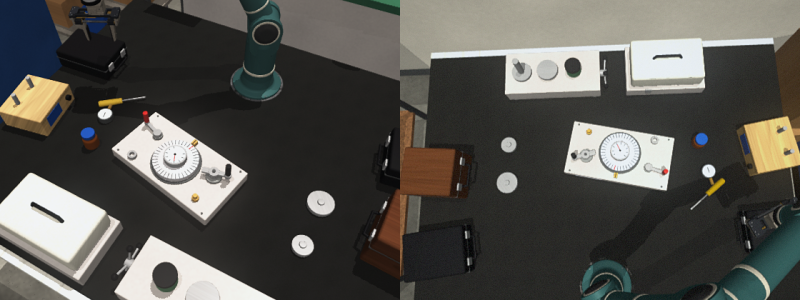

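The pair of views shows the stage at centre, slightly yawed. The crank is at its left, with the handle around (227,168) in the scene half. The red clamp handle is at its right, at (663,170) in the top half. The axes and grips found are consistent with the 50 and 70 mm radii. The top view's handle_grip detection is wrong, since it falls on the clamp axis. Next I'll move above the crank for a close look.

```bash
cat >> h.py <<'E'
def rot(yaw):  # tool down, finger line (y) along world direction yaw; both half turns considered
    out=[]
    for s in (0,np.pi):
        a=(yaw+s+np.pi/2)/2
        out.append(np.pi*np.array([np.cos(a),np.sin(a),0]))
    return out
E
python3 - <<'E'
from h import *
for r in rot(-0.155):
    for p in [(556,100,250),(556,100,111),(565,20,111),(486,-233,97)]:
        q=kin.ik(np.array(p,float),r); print(p,r.round(2),None if q is None else np.round(q,2))
r=rot(-0.155); q=[kin.ik(np.array([556,95,250.]),x) for x in r]
i=min([k for k in (0,1) if q[k] is not None],key=lambda k:abs(q[k][6]))
print(i)
robot.movep(np.array([500,95,260.]),r[i])
save("wrist","w1.png")
for n in ["crank_axis","handle_grip","stage","index","red_line"]: print(n,find(n,"wrist"))
o=robot.observe();print(o["t"],o["tcp_pos"],o["contact_force"])
E
```

```text
(556, 100, 250) [2.39 2.04 0.  ] [ 0.3   0.38 -0.67  1.74  0.26  1.11 -0.61]
(556, 100, 111) [2.39 2.04 0.  ] [ 0.22  0.54 -0.59  1.87  0.39  0.85 -0.72]
(565, 20, 111) [2.39 2.04 0.  ] [ 0.34  0.53 -0.56  1.87  0.37  0.85 -0.56]
(486, -233, 97) [2.39 2.04 0.  ] [ 0.66  0.47 -0.34  1.95  0.22  0.76  0.03]
(556, 100, 250) [-2.04  2.39  0.  ] [ 0.66  0.67 -1.31  1.72  0.68  1.29  2.18]
(556, 100, 111) [-2.04  2.39  0.  ] [ 0.64  0.96 -1.33  1.84  1.01  1.22  1.96]
(565, 20, 111) [-2.04  2.39  0.  ] [ 0.78  0.96 -1.33  1.84  1.01  1.22  2.1 ]
(486, -233, 97) [-2.04  2.39  0.  ] [ 0.16  0.44  0.28  1.98 -0.17  0.74 -2.75]
0
crank_axis [(0.77, [561.0, 75.5, 128.7])]
handle_grip [(0.77, [551.4, 124.1, 127.1])]
stage [(0.97, [558.8, -78.6, 1.2])]
index [(0.56, [491.0, -58.1, 86.1])]
red_line [(0.81, [494.1, -46.5, 83.9])]
4.3583 [500.0633826   94.74863272 259.94410733] [ 0.37710499  0.26625973 -0.28701215]
```

View pics/w1.png

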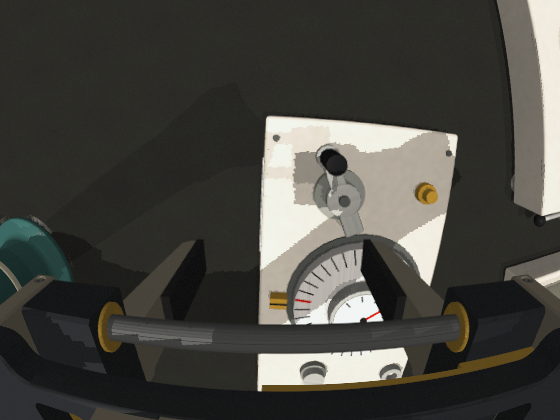

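The wrist view shows the handle at (333,162), the crank hub at (344,200), and the index and red line at (280–300,300). All three cameras agree to within about 4 mm. I'll grip now and turn a little to learn the forces and the centre.

```bash
cat >> h.py <<'E'
import json
R0=rot(-0.155)[0]
def F(n=1):
    return np.array(robot.observe()["contact_force"])
E
python3 - <<'E'
from h import *
C=np.array([563.5,74.]); H=np.array([551.5,122.])
robot.movep(np.array([*H,190.]),R0); b=np.mean([F() for _ in range(3)],0)
robot.servo_line(np.array([*H,113.]),feed=120)
robot.hold(.1);print("free",b,F())
grip(0.15,15); robot.hold(.1)
o=robot.observe();print("grip",o["grip_width"],o["grip_force"],o["contact_force"],o["tcp_pos"],o["t"])
th=np.arctan2(*(H-C)[::-1])
b=F()*0+b
for k in range(9):
    th-=np.radians(10)
    r=np.array([np.cos(th),np.sin(th)]); t=np.array([r[1],-r[0]])
    robot.servo_line(np.array([*(C+50*r),113.]),feed=50)
    o=robot.observe(); f=(np.array(o["contact_force"])-b)[:2]; p=np.array(o["tcp_pos"])[:2]
    print(round(np.degrees(th)),"Fr %.1f Ft %.1f"%(f@r,f@t),"err",(p-C-50*r).round(2),round(o["t"],2),np.round(o["contact_force"][2],1),round(o["grip_width"],3))
    C=C+0.15*(f@r)*r
print(C,th)
json.dump(dict(C=C.tolist(),th=th,b=b.tolist()),open("s.json","w"))
E
```

```text
free [-0.27580332  0.46103632  0.41317876] [-0.14219876  0.19903301  0.82573764]
grip 0.21060737911995775 14.999512284994125 [ 0.17778802  0.03581141 -1.06796064] [551.62780963 121.94774696 112.99745296] 6.8833
94 Fr -1.9 Ft -2.2 err [-0.2  -0.46] 7.21 2.0 0.216
84 Fr -2.8 Ft -1.0 err [-0.01 -0.25] 7.53 1.9 0.213
74 Fr -2.2 Ft -2.0 err [0.03 0.05] 7.86 1.3 0.211
64 Fr -2.1 Ft -1.7 err [0.11 0.25] 8.18 1.2 0.214
54 Fr -1.6 Ft -2.1 err [0.5  0.11] 8.51 0.5 0.212
44 Fr 0.7 Ft -1.4 err [0.7  0.01] 8.83 -0.1 0.215
34 Fr 0.1 Ft -1.5 err [ 0.57 -0.39] 9.16 -0.2 0.212
24 Fr 0.1 Ft -1.4 err [ 0.4  -0.58] 9.48 0.1 0.213
14 Fr -0.1 Ft -2.0 err [ 0.21 -0.67] 9.81 -1.3 0.218
[563.20529261  72.57867263] 0.24497866312686403
```

```bash
cat >> h.py <<'E'
def wind(deg,step,feed,limit,gain=.12,verbose=1):
    s=json.load(open("s.json")); C=np.array(s["C"]); th=s["th"]; b=np.array(s["b"]); log=[]
    n=0
    for k in range(int(deg/step)):
        th-=np.radians(step)
        r=np.array([np.cos(th),np.sin(th)]); t=np.array([r[1],-r[0]])
        robot.servo_line(np.array([*(C+50*r),113.]),feed=feed)
        o=robot.observe(); f=(np.array(o["contact_force"])-b)[:2]
        log.append("%d:%.1f/%.1f"%(np.degrees(th),f@r,f@t))
        C=C+gain*(f@r)*r
        if -f@t>limit: break
    json.dump(dict(C=C.tolist(),th=th,b=b.tolist()),open("s.json","w"))
    print(" ".join(log)); print(C,np.degrees(th),o["t"],o["grip_width"],o["tcp_pos"],o["contact_force"])
E
python3 - <<'E'
from h import *
wind(800,20,100,6)
viewer.read_camera("top");viewer.read_camera("scene")
for n in ["index","red_line"]: print(n,find(n,"top"),find(n,"scene"))
E
```

```text
-5:-1.4/-1.1 -25:-1.6/-0.8 -45:-1.7/-1.9 -65:-1.5/-2.5 -85:-2.8/-1.0 -105:-1.3/-1.1 -125:-2.7/-2.7 -145:-1.5/-2.3 -165:-1.2/-2.5 -185:-1.6/-1.6 -205:-2.0/-2.4 -225:-1.4/-2.3 -245:-0.9/-2.4 -265:-2.0/-1.9 -285:-2.0/-2.2 -305:-1.5/-0.5 -325:-2.2/-1.1 -345:-1.7/-0.8 -365:-0.6/-1.5 -385:-1.0/-0.5 -405:-1.7/-1.1 -425:-2.3/-2.6 -445:-1.9/-2.2 -465:-2.1/-3.0 -485:-0.8/-3.3 -505:-1.8/-2.1 -525:-1.0/-2.9 -545:-1.1/-2.0 -565:-1.4/-1.9 -585:-2.4/-1.9 -605:-1.1/-1.0 -625:-0.9/-0.5 -645:-2.4/-1.5 -665:-2.2/-0.8 -685:-1.7/-0.9 -705:-0.6/-2.1 -725:-1.8/-1.2 -745:-0.2/-1.6 -765:-1.3/-1.3 -785:-1.5/-1.9
[562.77450245  73.04799728] -785.9637565320729 22.8083 0.21411364911851 [583.30672403  27.44106682 113.08759558] [ 0.86898556  2.57217145 -3.07415148]
index [(0.68, [618.0, -235.9, 57.9])] [(0.75, [492.7, -59.8, 81.2])]
red_line [] [(0.44, [673.4, 63.5, 61.6])]
```

```bash
python3 - <<'E'
from h import *
wind(160,20,100,6)
for _ in range(12):
    wind(400,6,70,4.3)
    robot.hold(.05)
    t0=json.load(open("s.json"))["th"]
    wind(6.1,1.5,40,7.5)
    s=json.load(open("s.json")); b=np.array(s["b"]); r=np.array([np.cos(s["th"]),np.sin(s["th"])]); t=np.array([r[1],-r[0]])
    ft=-(np.mean([F() for _ in range(3)],0)-b)[:2]@t; print("Ft",ft)
    if ft>6: break
E
```

```text
-805:-2.9/-2.1 -825:-2.7/-1.3 -845:-1.3/-2.6 -865:-0.7/-2.8 -885:-0.4/-2.5 -905:-0.9/-2.1 -925:-2.4/-2.2 -945:-1.8/-1.4
[563.55277461  73.60284062] -945.9637565320728 25.7083 0.21268198151591192 [528.45772202 109.59657018 112.90264162] [-0.05984843 -1.76519267  1.02070353]
-951:-0.7/-3.6 -957:-1.1/-2.6 -963:-0.7/-2.4 -969:-0.1/-2.9 -975:-0.5/-2.4 -981:-1.1/-2.1 -987:-0.2/-2.1 -993:0.2/-2.8 -999:-0.7/-1.9 -1005:-0.7/-1.8 -1011:-0.5/-2.8 -1017:-1.7/-2.3 -1023:-0.7/-4.0 -1029:-1.7/-7.0
[563.41070131  72.50757796] -1029.9637565320731 29.2083 0.21431539883520478 [594.18446414 112.52640144 112.89488262] [-6.77282027  3.632387    1.27040211]
-1031:-2.3/-7.3 -1032:-0.3/-9.0
[563.20901046  72.28056923] -1032.9637565320734 29.7583 0.2135754639109296 [595.39015305 111.48842751 112.94442744] [-7.04308284  6.40295824  2.25674686]
Ft 9.001824683553806
```

Force rose steadily to about 9 N after 3.16 turns, so this is the stop. I'll relax the spring, release, lift and check the line.

```bash
python3 - <<'E'
from h import *
s=json.load(open("s.json")); C=np.array(s["C"]); th=s["th"]+np.radians(7.5)
r=np.array([np.cos(th),np.sin(th)]); p=C+50*r
robot.servo_line(np.array([*p,113.]),feed=50); print(F())
grip(0.6); 
robot.servo_line(np.array([*p,200.]),feed=200)
robot.movep(np.array([470,-150,250.]),R0)
a=viewer.read_camera("wrist")
for n in ["index","red_line","clamp_axis","clamp_grip"]: print(n,find(n,"wrist"))
save("wrist","w2.png",a)
o=robot.observe();print(o["t"],o["tcp_pos"])
E
```

```text
[-4.2461063   2.09649828  0.5113626 ]
index [(0.84, [490.7, -57.0, 87.4])]
red_line [(0.93, [490.9, -59.9, 82.1]), (0.38, [557.5, -82.0, -0.2])]
clamp_axis [(0.92, [499.3, -202.9, 113.5])]
clamp_grip [(0.63, [466.5, -267.8, 113.1]), (0.42, [497.5, -198.2, 111.7])]
32.6833 [ 470.46900293 -148.94742851  249.79939263]
```

View pics/w2.png

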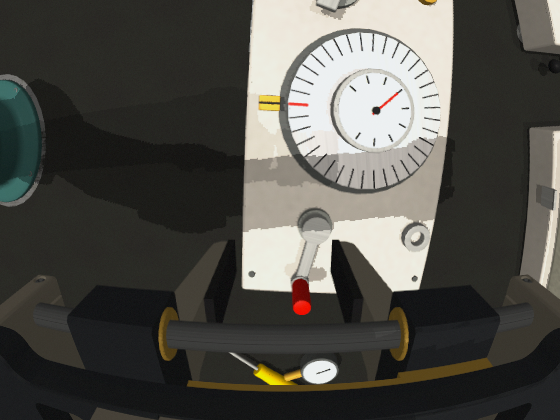

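The red line at (298,104) lines up with the index at (270,103). The clamp handle stands at (302,298), still open. Next is the clamp.

```bash
python3 - <<'E'
from h import *
C=np.array([498.8,-201.3]); al=np.arctan2(-64.2,-28)
def pose(al,z): # y along tangent line
    return np.array([*(C+70*np.array([np.cos(al),np.sin(al)])),z]), rot(al+np.pi/2)[0]
p,r=pose(al,200.); print(r,kin.ik(p,r))
robot.movep(p,r); b=np.mean([F() for _ in range(4)],0)
robot.servo_line(pose(al,99.)[0],feed=120)
print(F()-b); grip(0.1,10); robot.hold(.1); o=robot.observe(); print(o["grip_width"],o["grip_force"],np.array(o["contact_force"])-b)
tot=0; n=0
while tot<80:
    st=8 if tot<52 else 1.2
    tot+=st; a=al-np.radians(tot); p,r=pose(a,99.)
    robot.servo_line(p,feed=60 if st>2 else 25,rotation=r)
    o=robot.observe(); f=(np.array(o["contact_force"])-b)[:2]
    rr=np.array([np.cos(a),np.sin(a)]); t=np.array([rr[1],-rr[0]])
    print("%.1f:%.1f/%.1f"%(tot,f@rr,f@t),end=" ")
    C=C+.1*(f@rr)*rr
    if -f@t>9: break
print(C,o["t"],o["grip_width"],o["tcp_pos"])
E
```

```text
[2.62822907 1.72105094 0.        ] [ 0.94726272  0.3752047  -0.61013434  1.85541694  0.25404607  0.98900857
 -0.1824471 ]
[-0.23875582 -0.15296822  0.02899526]
0.21296877480979373 10.000137090682983 [ 0.46246336 -0.44522429  0.99523698]
8.0:1.8/-0.2 16.0:1.2/-0.2 24.0:1.8/0.0 32.0:0.6/-0.7 40.0:0.6/0.4 48.0:0.3/-0.8 56.0:1.7/-0.0 57.2:0.9/-2.7 58.4:0.7/-2.3 59.6:-0.1/-5.9 60.8:-2.4/-8.4 62.0:-2.0/-12.8 [ 498.47862758 -201.75329988] 38.4333 0.21068030412463543 [ 429.39940558 -210.97586752   99.15195791]
```

The force built up at 60° of swing, where 69° was expected. I'll check with the cameras before deciding.

```bash
python3 - <<'E'
from h import *
a=viewer.read_camera("wrist")
for n in ["clamp_axis","clamp_grip"]: print(n,find(n,"wrist"))
save("wrist","w3.png",a)
viewer.read_camera("scene")
for n in ["clamp_axis","clamp_grip"]: print(n,find(n,"scene"))
o=robot.observe();print(o["t"],o["tcp_pos"],o["contact_force"],o["grip_force"])
E
```

```text
clamp_axis [(0.7, [498.8, -202.2, 113.1])]
clamp_grip [(0.98, [427.1, -210.8, 112.4]), (0.26, [373.1, -461.0, -2.8])]
clamp_axis [(0.82, [498.1, -195.5, 114.9])]
clamp_grip [(0.76, [434.3, -210.7, 113.5]), (0.4, [485.9, -469.9, -5.7])]
38.7333 [ 429.41013692 -210.98418184   99.15576305] [  2.46524225 -11.3734626   -2.80683042] 10.001486353576183
```

View pics/w3.png

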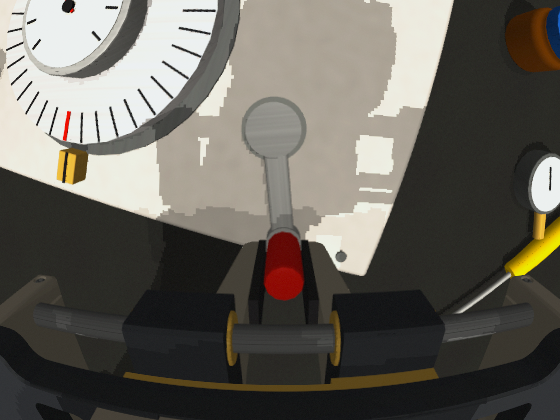

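Nothing blocks the lever; its handle is at (285,270) and it points nearly to the front. The command leads the TCP by 4 mm, so the arm is compliant. I'll press a little further and see if the handle moves.

```bash
python3 - <<'E'
from h import *
C=np.array([498.48,-201.75]); al=np.arctan2(-64.2,-28)
b=np.array([-.1,.3,0])
for tot in (63,64,65,66):
    a=al-np.radians(tot); rr=np.array([np.cos(a),np.sin(a)])
    robot.servo_line(np.array([*(C+70*rr),99.]),feed=25,rotation=rot(a+np.pi/2)[0]); robot.hold(.15)
    o=robot.observe(); p=np.array(o["tcp_pos"])
    print(tot,p.round(2),np.round(o["contact_force"],1),o["grip_width"],np.degrees(np.arctan2(p[1]-C[1],p[0]-C[0])))
    if np.hypot(*o["contact_force"][:2])>24: break
print(o["t"])
E
```

```text
63 [ 429.61 -210.93   99.17] [  3.6 -16.3  -3.9] 0.21517756103588767 -172.40933704726714
64 [ 429.79 -210.84   99.15] [  4.1 -19.   -6.7] 0.2144629468927532 -172.46167832653393
65 [ 429.95 -210.07   99.18] [  4.2 -19.8  -8.1] 0.23300341197803584 -173.08075886538506
66 [ 430.1  -208.85   99.18] [  6.5 -20.2  -8.5] 0.2632190468128906 -174.07221259597006
40.3333
```

The handle stays put to within 0.3 mm as the push rises to 19 N, after which the fingers yield. That is the rigid stop. I'll relax, let go, retreat and verify.

```bash
python3 - <<'E'
from h import *
p=np.array([430.,-211.,99.])
robot.servo_line(p,feed=30); robot.hold(.1); print(F())
grip(0.6); print(F())
robot.servo_line(np.array([430.,-211.,220.]),feed=200)
robot.movep(np.array([380.,-330.,300.]),R0)
a=save("top","top2.png"); 
for n in ["clamp_axis","clamp_grip","red_line"]: print(n,find(n,"top"))
s=save("scene","scene2.png")
for n in ["clamp_axis","clamp_grip","red_line","handle_grip","cap","collar"]: print(n,find(n,"scene"))
cv2.imwrite("pics/s2c.png",cv2.resize(np.hstack([s[120:340,130:370],a[130:350,200:440]])[:,:,::-1],(800,366)))
print(robot.observe()["t"])
E
```

```text
[-0.4401382  -3.18021439  5.42585437]
[ 0.43295832 -0.22882654  1.38806888]
clamp_axis [(0.88, [498.8, -204.5, 118.3])]
clamp_grip [(0.77, [429.7, -208.7, 114.1])]
red_line [(0.63, [487.7, -55.1, 85.1])]
clamp_axis [(0.89, [498.1, -197.7, 113.1]), (0.16, [636.5, 436.3, -1.7])]
clamp_grip [(0.78, [435.4, -210.9, 111.2]), (0.23, [585.6, 113.0, 129.4])]
red_line [(0.63, [492.4, -55.4, 80.9])]
handle_grip [(0.49, [587.7, 115.6, 133.5])]
cap [(0.51, [675.6, 62.3, 58.4])]
collar [(0.56, [625.3, -234.7, 55.9])]
44.3417
```

View pics/s2c.png

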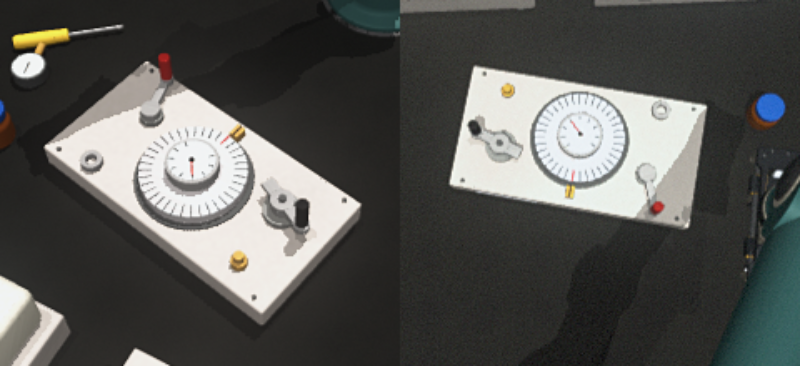

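In the final views the red line meets the index at (570,185). The clamp lever, at (657,208), points to the front, and the cap, collar and other loose things are in place. Handing in.

```bash
python3 -c "
from h import *
print(robot.job_done())"
```

```text
the job is handed in; nothing more can be done
None
```

I wound the crank about 3.2 turns to its stop (peak about 9 N at the handle, red line on the index), swung the clamp to its rigid stop, let go and handed the job in at about 44 s; the clamp swung about 59° instead of the 69° listed, but held still under a 19 N push.

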